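# Clamp the gearbox cover in its holding fixture

### The arm

A 6-joint arm with a two-finger parallel gripper is mounted at the origin on the work surface. World frame = base frame: x ahead of the robot, y to its left, z up, the work surface at z = 0. Lengths are in mm, angles in rad, forces in N, time in s.
With the tool pointing down it reaches from about 375 to 975 mm from the base axis. Payload 3.8 kg.
Tool frame: the origin (TCP) lies at the very end of the fingers, on their centre line; the grasp point (between the pads) lies 19 mm behind it; z points along the fingers, y is the line along which they close (so a half turn about z gives the same grasp; the last joint's range is limited). The gripper opens to 88 mm and grips with 3 to 60 N. Pads are 18 mm wide; open, the fingers measure 123 mm over their backs; the gripper's body (75 mm by 187 mm) begins 45 mm behind the grasp point.
Start: joints at [-0.037, 0.264, 1.604, -0, 1.274, -0.037], TCP at [674.995, -0.002, 215.606] pointing down, gripper open.
Joint ranges: [-2.63, 2.63], [-0.94, 2.18], [0.31, 2.57], [-1.31, 4.45], [0, 2.66], [-2.55, 2.55]. Speed limits (rad/s): [2.57, 2.57, 3.14, 3.14, 3.14, 3.14].

### API

Orientations are given as a unit quaternion [x, y, z, w].
In Python, from cell import bot, optics gives the robot as it stands.
- The arm moves only by the shell command python3 -m jog 'ROWS'. ROWS is JSON, a list of rows, each a list of 3 entries, a list of its own where there are three numbers: the shift along the tool's x, y, z in mm, then the turn, a rotation vector about the tool's x, y, z in degrees, then the opening, from 0 (shut) to 1 (fully open). In form: [[[dx, dy, dz], [rx, ry, rz], fingers], ...]. A call has 1 to 10 rows; each row is the pose to reach, as a shift and turn from the pose commanded when the call began, along the tool's axes at that moment; what a row does not reach only later rows make up. A row lasts 1/12 s, in which the tool goes at most 41.7 mm and 7.16 degrees, less where a joint would pass 70% of its speed; a pose out of reach is approached as far as the arm can. A call with a gripper value outside its range is refused whole. The fingers move at their own pace and stop on an object; the grip force is fixed at half the most. Time passes only in rows, so rows that repeat a pose let the fingers close. It gives the time, the measured TCP pose, the force, the opening and the grip force at its end, in the units of the state.
- bot.get_obs(): the state, without advancing time (a new reading comes with each control period).
- optics.get_image(name): name is "scene" or "side" or "wrist"; returns a dict with "img" (480x640x3 uint8, red, green, blue), "depth" (480x640 float32, mm along the optical axis (not along the pixel's ray), 0 where there is no reading), "K" (3x3 intrinsics, pixels), "k1" (the pictures are not rectified: a ray, as slopes to the right and down, at radius r is drawn at 1 + k1 r^2 times it, then the intrinsics apply), "R" (3x3) and "t" (3): a world point X has camera coordinates R X + t. Camera axes: x right, y down, z forward; pixel columns grow to the right and rows downward; lengths in mm; the calibration is good to about 2 mm. A picture is of the moment at which its call begins.
- bot.close_job(): hands the job in; it is judged then, once.
The state is a dict: "time": time; "qpos": joint angles; "qvel": joint speeds; "joint_torque": joint torques, N m; "tool_pos": TCP position; "tool_rot": TCP orientation; "contact_force": force on the tool from outside, world axes, zero at the start; "wrist_torque": the same for the moment, N m; "finger_gap": opening from 0.0 (shut) to 1.0 (fully open); "finger_force": force on a finger pad.
Only numpy, scipy, OpenCV 4.12 (cv2) and the standard library are available. Lean on these libraries where they do the work, as an engineer would, in place of code of your own. Each camera call takes 0.05 s, during which the arm holds its last target. There are 200 camera calls.

### The job

Get the loose gearbox cover clamped down for work: with your fingertips push it along the fixture plate until its far edge is against both steel stop pins, then flip the red handle of each toggle clamp outwards and down until it lies level and locked, so that both black tips press on the cover. Do it all by pushing: do not lift the cover, and leave the bearing, the spanner and the bottle where they are.

Things in the scene. Friction and masses are not known exactly. Their poses are not given: they have to be found in the camera images.
- fixture: Steel plate screwed to the bench, 12 mm thick; origin on the bench midway between the two clamps, z up, x away from the robot. The plate spans x -120..100, y -210..210 mm. Two fixed stop pins, 12 mm thick, top 34 mm above the bench, centred at x = 58, y = 50 and -50 mm: the cover's far edge stops at x = 52. A toggle clamp stands near each end (+y left, -y right) at x = 0, facing inwards.
- cover: Loose aluminium gearbox cover lying on the plate, about 0.55 kg: flat flange 104 (x) by 170 (y) by 10 mm, two round domes within 52 mm of its middle rising to 37 mm. Origin at the middle of its underside, z up, x towards the pins. It starts 18 to 42 mm short of the pins, up to 0.1 rad askew; against both pins its origin is over the fixture's x = 0. Slides at 2 to 6 N.
- cover_near (a point): Middle of the cover's near straight edge (the one away from the pins), half way up the 10 mm flange: where to push it along the fixture's +x.
- cover_far_left (a point): Point of the cover's far edge that meets the left (+y) pin, half way up the flange.
- cover_far_right (a point): Point of the cover's far edge that meets the right (-y) pin, half way up the flange.
- clamp_left_handle: Left clamp's handle (fixture +y end): red grip 22 by 16 mm, 40 to 138 mm along z. Origin at its pivot, z along the grip to its free end, x inwards (to the work) when it stands, up when level; grip faces 11 mm either side in x. Starts upright, free end about 185 mm above the bench; swings outwards (to +y) and down 95 degrees in the fixture's y-z plane until level, about 66 mm above the bench.
- clamp_left_grip (a point): Point on the left handle's centre line, 108 mm from its pivot: a good place to push. The pivot itself moves, from 150 mm out and 49 mm above the bench (open) to 129 mm out and 66 mm up (shut). Needs 2 to 5 N here; slightly stiffer in the last 10 degrees, then it passes dead centre and stays locked against its stop.
- clamp_left_arm (a joint): Left clamp's arm: 0 open (standing), about 1.45 rad down on the cover; driven by the handle. Pivot 130 mm from the fixture's middle, 46 mm above the bench. Standing, the arm reaches 120 mm above the bench just inside the handle and its spindle sticks out inwards at 101 mm above the bench, to 98 mm from the fixture's middle.
- clamp_left_tip: Black rubber tip, 18 mm across, at the end of the left arm's spindle, sprung by up to 4 mm; pressing on the cover's end flange 72 mm from the fixture's middle when shut. Origin at the centre of its working face.
- clamp_right_handle: Handle of the right clamp (at the fixture's -y end), the same part turned round: it swings outwards, to fixture -y, and down.
- clamp_right_grip (a point): Point on the right handle's centre line, 108 mm along it from its pivot.
- clamp_right_arm (a joint): Right clamp's arm, as on the left: 0 open, about 1.45 rad down on the cover.
- clamp_right_tip: Black rubber tip of the right arm, as on the left.
- bearing: Ball bearing lying on the bench, 52 mm across, 15 mm thick; origin at the middle of its underside. Leave it.
- spanner: Steel spanner lying on the bench, 170 mm long; origin under its middle. Leave it.
- bottle: White bottle with a red cap standing beyond the fixture, 48 mm across, 110 mm tall; origin at the middle of its underside. Leave it standing.
There are look-alikes about, which are no part of the job. Several things have the shape of the cover; the one meant has the colours described above.

How it is judged:
By the outcome, as a careful person would: the job done as asked, in the order asked, and still so for the second after the job is handed in, with the robot touching nothing.
It also fails if it takes over 72 s, if anything falls off the work surface, if the arm or the gripper's body presses on something with over 40 N, if the wrist force passes 120 N, or if a joint passes its speed limit or range.

## Working session

There is one attempt and no reset: what is moved stays moved. The work goes in short steps, Python scripts to look and compute and a shell command to move; the robot and the scene stay as the last step left them, time stands still between calls to the robot, and variables do not carry over. Pictures are saved under pics/ and viewed, at most 10 in all, crops included, and the job is handed in when it is done.

```bash
ls; mkdir -p pics; python3 - <<'E'
from cell import bot, optics
import cv2,numpy as np
for n in ["scene","side"]:
    d=optics.get_image(n); cv2.imwrite(f"pics/{n}0.png",d["img"][:,:,::-1]); np.savez(f"{n}0.npz",**d)
    print(n,d["K"].tolist(),d["k1"],d["R"].round(3).tolist(),d["t"].round(1).tolist())
print(bot.get_obs())
E
```

```text
pics
scene [[567.8959891136235, 0.0, 332.55091798467066], [0.0, 567.8959891136235, 226.00095091004346], [0.0, 0.0, 1.0]] 0.005497871712178718 [[-0.211, 0.977, -0.005], [0.615, 0.129, -0.778], [-0.76, -0.168, -0.628]] [152.1, -224.3, 1652.5]
side [[556.5313253899506, 0.0, 317.6822110318115], [0.0, 556.5313253899506, 240.9895176635979], [0.0, 0.0, 1.0]] -0.005441547337026774 [[-0.937, -0.349, 0.016], [-0.283, 0.732, -0.62], [0.204, -0.585, -0.784]] [485.2, 228.5, 1265.5]
{'time': 0.1, 'qpos': array([-3.68934522e-02,  2.64645812e-01,  1.60525362e+00, -7.57727537e-06,
        1.27369637e+00, -3.69179772e-02]), 'qvel': array([ 0.0004325 , -0.00148321, -0.00407261,  0.00042057,  0.00033746,
       -0.00185526]), 'joint_torque': array([ 2.09863060e-04, -5.03614998e+01, -3.58072400e+01,  7.29403482e-02,
        2.32994242e-02, -8.27531630e-05]), 'tool_pos': array([6.74303276e+02, 2.56521978e-02, 2.14425379e+02]), 'tool_rot': array([ 7.07096969e-01,  7.07115884e-01, -6.84260865e-04, -7.31405658e-04]), 'contact_force': array([0.47882826, 0.20874676, 0.23645506]), 'wrist_torque': array([0.01704946, 0.02885693, 0.01167519]), 'finger_force': 0.0, 'finger_gap': 0.9995987159816622}
```

View pics/scene0.png

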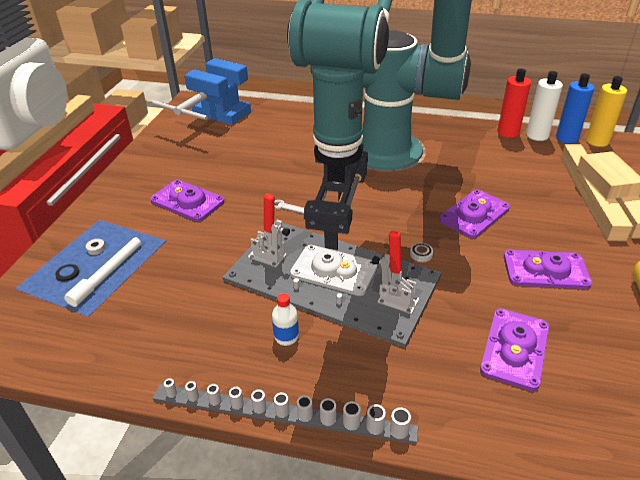

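View pics/side0.png

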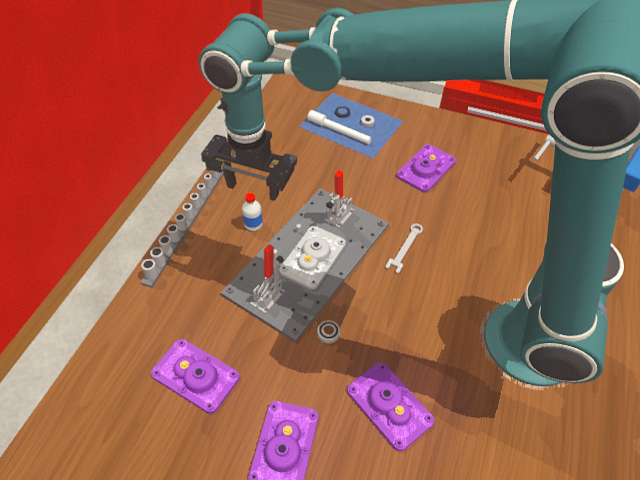

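Scene view: the white cover is at (330,268) on the grey plate, with its handles at (269,212) and (395,252), and the bottle at (285,320). Side view: plate corners are at (320,187), (389,222), (297,338) and (221,293), the cover at (313,255), the handles at (339,184) and (268,262), the bearing at (328,331), and the spanner at (405,248).

```bash
cat > h.py <<'E'
import numpy as np,cv2
def cloud(d):
    K,k1,R,t=d["K"],float(d["k1"]),d["R"],d["t"]
    v,u=np.mgrid[0:480,0:640]; xd=(u-K[0,2])/K[0,0]; yd=(v-K[1,2])/K[1,1]
    x,y=xd.copy(),yd.copy()
    for _ in range(5):
        s=1+k1*(x*x+y*y); x,y=xd/s,yd/s
    z=d["depth"]; P=np.stack([x*z,y*z,z],-1)
    W=(P-t)@R; W[z==0]=np.nan; return W
def cast(d,u,v,h):
    K,k1,R,t=d["K"],float(d["k1"]),d["R"],d["t"]
    xd=(u-K[0,2])/K[0,0]; yd=(v-K[1,2])/K[1,1]; x,y=xd,yd
    for _ in range(5):
        s=1+k1*(x*x+y*y); x,y=xd/s,yd/s
    r=R.T@np.array([x,y,1]); c=-R.T@t; return c+r*(h-c[2])/r[2]
def biggest(m):
    n,l,s,c=cv2.connectedComponentsWithStats(m.astype(np.uint8)); return l==1+np.argmax(s[1:,4])
E
python3 - <<'E'
from h import *
for n in ["scene","side"]:
    d=dict(np.load(f"{n}0.npz")); W=cloud(d); hsv=cv2.cvtColor(d["img"],cv2.COLOR_RGB2HSV)
    near=(W[...,0]>350)&(W[...,0]<1000)&(abs(W[...,1])<400)
    grey=near&(hsv[...,1]<50)&(abs(W[...,2]-12)<6); g=biggest(grey)
    p=W[g]; print(n,"plate",g.sum(),np.median(p[:,2]),cv2.minAreaRect(p[:,:2].astype(np.float32)))
    wh=near&(hsv[...,1]<40)&(hsv[...,2]>150)&(abs(W[...,2]-22)<5);w=biggest(wh)
    p=W[w]; print(" cover",w.sum(),np.median(p[:,2]),cv2.minAreaRect(p[:,:2].astype(np.float32)))
    red=near&(hsv[...,1]>170)&((hsv[...,0]<8)|(hsv[...,0]>172))&(W[...,2]>30)
    k,l,s,c=cv2.connectedComponentsWithStats(red.astype(np.uint8))
    for i in range(1,k):
        if s[i,4]>40: q=W[l==i]; print(" red",s[i],np.median(q,0).round(),q.min(0).round(),q.max(0).round())
d=dict(np.load("side0.npz"))
for u,v in [(320,187),(389,222),(297,338),(221,293)]: print(cast(d,u,v,12).round(1))
d=dict(np.load("scene0.npz"))
for u,v in [(241,222),(224,277),(406,342),(440,273)]: print(cast(d,u,v,12).round(1))
E
```

```text
scene plate 8499 11.418064997965196 ((557.7816162109375, -37.34632873535156), (422.4744873046875, 227.10260009765625), 76.15524291992188)
 cover 1616 21.44637093903458 ((546.7275390625, -35.774436950683594), (171.13796997070312, 109.91834259033203), 79.78658294677734)
 red [264 193  11  40 358] [ 540. -175.  148.] [ 527. -189.   90.] [ 548. -162.  188.]
 red [389 231  12  42 453] [609.  98. 148.] [594.  84.  93.] [615. 111. 187.]
 red [277 294  13  13 136] [740. -88. 109.] [ 724. -100.   97.] [748. -79. 113.]
side plate 7934 12.900045190820592 ((556.1318359375, -36.20503234863281), (421.0867004394531, 222.02378845214844), 75.87469482421875)
 cover 1408 22.956728764484744 ((545.2603759765625, -36.82856750488281), (174.12237548828125, 107.13471984863281), 80.43192291259766)
 red [335 170   8  29 194] [ 529. -170.  155.] [ 522. -185.   93.] [ 540. -160.  189.]
 red [245 192  10  11  81] [731. -87. 109.] [ 723. -104.   93.] [745. -78. 114.]
 red [264 245   9  33 259] [596. 104. 145.] [590.  88.  81.] [608. 113. 189.]
[ 611.5 -269.4   12. ]
[ 398.3 -216.2   12. ]
[497.5 187.8  12. ]
[709.9 141.2  12. ]
[ 425.4 -289.5   12. ]
[ 613.8 -261.8   12. ]
[710.  141.1  12. ]
[505.4 191.6  12. ]
```

```bash
python3 -m jog '[[[-16,-210,0],[0,0,-70],1],[[-16,-210,0],[0,0,-70],1],[[-16,-210,0],[0,0,-70],1],[[-16,-210,0],[0,0,-70],1],[[-16,-210,0],[0,0,-70],1],[[-16,-210,0],[0,0,-70],1],[[-16,-210,0],[0,0,-70],1],[[-16,-210,0],[0,0,-70],1],[[-16,-210,0],[0,0,-70],1],[[-16,-210,0],[0,0,-70],1]]'
python3 - <<'E'
from cell import bot, optics
from h import *
d=optics.get_image("wrist"); np.savez("wrist0.npz",**d); cv2.imwrite("pics/w0.png",d["img"][:,:,::-1])
from scipy.spatial.transform import Rotation as R
o=bot.get_obs(); print(o["tool_pos"],R.from_quat(o["tool_rot"]).as_matrix().round(3))
W=cloud(d);hsv=cv2.cvtColor(d["img"],cv2.COLOR_RGB2HSV)
p=W[biggest((hsv[...,1]<40)&(hsv[...,2]>150)&(abs(W[...,2]-22)<4))]; print(len(p),np.median(p[:,2]),cv2.minAreaRect(p[:,:2].astype(np.float32)))
E
```

```text
time: 0.93
tool_pos: [464.4, -16.0, 215.3]
tool_rot: [0.171, 0.985, -0.0, -0.0]
contact_force: [1.1, 0.7, 0.6]
finger_gap: 0.995
finger_force: 0.0
[464.45423352 -16.01446836 215.23423688] [[-0.943  0.333 -0.001]
 [ 0.333  0.943 -0.   ]
 [ 0.001 -0.    -1.   ]]
8456 23.84554344990513 ((545.8548583984375, -36.025245666503906), (170.03341674804688, 105.03768157958984), 80.93522644042969)
```

View pics/w0.png

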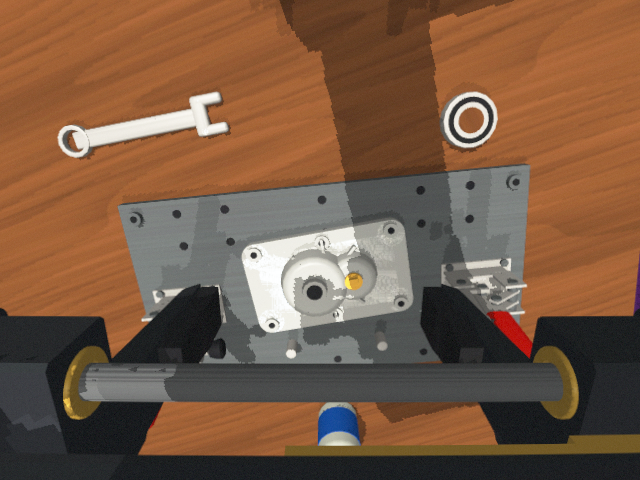

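Wrist view: the cover is at (328,275), about 5° askew. The pins are at (291,351) and (381,340). The spanner at (145,125) and the bearing at (470,120) are both well behind the plate, so the way down at the near edge is clear.

```bash
python3 -m jog '[[[0,0,40],[0,0,-5.4],1],[[0,0,80],[0,0,-5.4],1],[[0,0,120],[0,0,-5.4],1],[[0,0,160],[0,0,-5.4],1],[[0,0,185],[0,0,-5.4],1],[[0,0,198],[0,0,-5.4],1],[[0,0,199],[0,0,-5.4],1],[[0,0,199],[0,0,-5.4],1]]'; python3 - <<'E'
from cell import bot
from scipy.spatial.transform import Rotation as R
o=bot.get_obs(); print(o["tool_pos"],R.from_quat(o["tool_rot"]).as_matrix().round(3))
E
```

```text
time: 1.65
tool_pos: [463.8, -15.9, 15.6]
tool_rot: [0.128, 0.992, -0.0, -0.001]
contact_force: [0.3, -0.4, -0.1]
finger_gap: 1.003
finger_force: 0.0
[463.83556599 -15.90078776  15.60116803] [[-0.967  0.253 -0.003]
 [ 0.253  0.967  0.   ]
 [ 0.003 -0.    -1.   ]]
```

```bash
python3 -m jog '[[[-8,0,0],[0,0,-0.7],1],[[-15,0,0],[0,0,-0.7],1],[[-19,0,0],[0,0,-0.7],1],[[-23,0,0],[0,0,-0.7],1],[[-26,0,0],[0,0,-0.7],1],[[-29,0,0],[0,0,-0.7],1],[[-32,0,0],[0,0,-0.7],1],[[-35,0,0],[0,0,-0.7],1],[[-38,0,0],[0,0,-0.7],1],[[-38,0,0],[0,0,-0.7],1]]'
```

```text
time: 2.48
tool_pos: [502.4, -25.7, 16.7]
tool_rot: [0.121, 0.993, -0.0, 0.0]
contact_force: [-0.8, -0.5, 0.0]
finger_gap: 1.0
finger_force: 0.0
```

```bash
python3 -m jog '[[[-1.5,0,0],[0,0,0],1],[[-3,0,0],[0,0,0],1],[[-4,0,0],[0,0,0],1],[[-5,0,0],[0,0,0],1],[[-5,0,0],[0,0,0],1]]'
```

```text
time: 2.9
tool_pos: [506.8, -26.8, 16.6]
tool_rot: [0.121, 0.993, 0.0, 0.0]
contact_force: [-0.1, -0.8, 0.8]
finger_gap: 1.0
finger_force: 0.0
```

```bash
cat > cov.py <<'E'
from cell import bot, optics
from h import *
import sys
for n in sys.argv[1:]:
    d=optics.get_image(n); W=cloud(d);hsv=cv2.cvtColor(d["img"],cv2.COLOR_RGB2HSV)
    near=(abs(W[...,0]-560)<130)&(abs(W[...,1]+39)<130)
    p=W[biggest(near&(hsv[...,1]<40)&(hsv[...,2]>150)&(abs(W[...,2]-22)<4))]; print(n,len(p),np.median(p[:,2]),cv2.minAreaRect(p[:,:2].astype(np.float32)))
    cv2.imwrite(f"pics/{n}_{int(bot.get_obs()['time']*100)}.png",d["img"][:,:,::-1])
E
python3 cov.py side scene; ls pics
```

```text
side 463 22.559991784510377 ((562.2316284179688, 27.545310974121094), (58.82627487182617, 111.34548950195312), 62.509483337402344)
scene 1482 21.422014518088183 ((546.8955688476562, -35.537742614746094), (169.86947631835938, 110.21475982666016), 80.36065673828125)
scene0.png
scene_300.png
side0.png
side_295.png
w0.png
```

```bash
python3 -c "
import cv2
a=cv2.imread('pics/scene_300.png')[180:360,200:460];b=cv2.imread('pics/side_295.png')[170:350,200:460]
cv2.imwrite('pics/c1.png',cv2.resize(cv2.vconcat([a,b])[:, :],(780,1080))[::1]) ;cv2.imwrite('pics/c1.png',cv2.resize(cv2.hconcat([a,b]),(800,277),interpolation=cv2.INTER_CUBIC))"
```

```text
(no output)
```

View pics/c1.png

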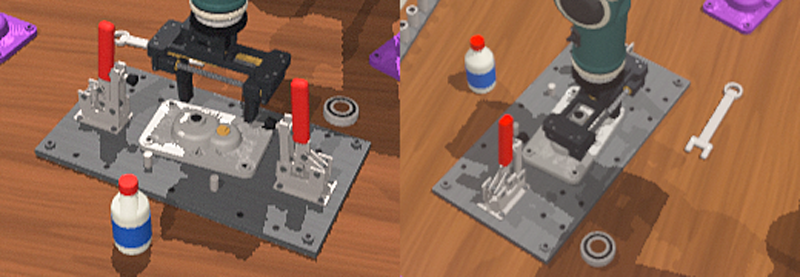

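Close views: the cover still appears short of the pins, at (148,160) and (213,182) in the left half. The fingers stand at its near edge, at (185,95) and (268,120).

```bash
python3 - <<'E'
from h import *
d=dict(np.load("scene0.npz"))
a=cv2.imread('pics/scene_300.png');b=cv2.imread('pics/scene0.png')
cv2.imwrite('pics/c2.png',cv2.resize(cv2.vconcat([b[225:315,270:410],a[225:315,270:410]]),(466,600),interpolation=cv2.INTER_CUBIC))
E
```

```text
(no output)
```

View pics/c2.png

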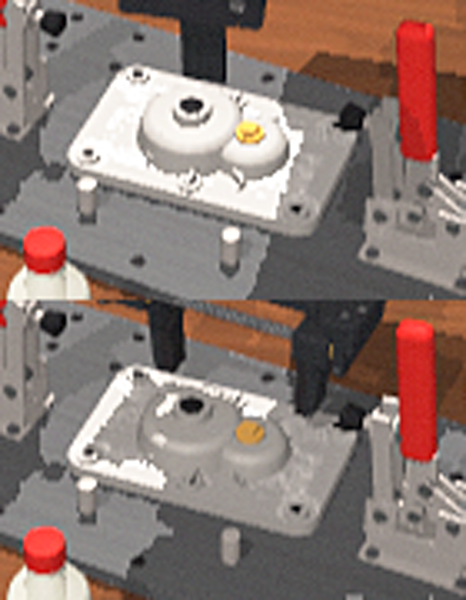

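Before (top) and after (bottom): the cover hasn't moved. The fingertips end at about px (320,245) and (362,258), behind its near edge.

```bash
python3 - <<'E'
from h import *
d=dict(np.load("scene0.npz"))
P=lambda u,v,h:print((u,v),cast(d,u,v,h).round(1))
for u,v in [(320,245.4),(362,258)]: P(u,v,16);P(u,v,22);P(u,v,30)
for x,y in [(130,70),(355,125),(310,232),(72,155)]: P(270+x/3.33,225+y/3.33,22)
from cell import bot
print(bot.get_obs()["tool_pos"],bot.get_obs()["contact_force"])
E
```

```text
(320, 245.4) [474.6 -82.2  16. ]
(320, 245.4) [481.3 -80.5  22. ]
(320, 245.4) [490.3 -78.2  30. ]
(362, 258) [497.   18.9  16. ]
(362, 258) [503.6  19.9  22. ]
(362, 258) [512.3  21.2  30. ]
(309.03903903903904, 246.02102102102103) [ 488.5 -104.3   22. ]
(376.6066066066066, 262.53753753753756) [511.5  53.6  22. ]
(363.0930930930931, 294.6696696696697) [613.5  41.3  22. ]
(291.6216216216216, 271.54654654654655) [ 577.4 -120.6   22. ]
[506.59275702 -26.76266892  16.59795327] [ 0.11123906  0.16347292 -0.35309589]
```

```bash
python3 - <<'E'
from h import *
from cell import bot,optics
d=optics.get_image("scene"); W=cloud(d); print(bot.get_obs()["time"])
for u in (318,321,359,363):
    print(u,[ (v,W[v,u].round(0).tolist(),d["img"][v,u].mean().round()) for v in range(236,266,3)])
E
```

```text
3.05
318 [(236, [503.0, -79.0, 68.0], np.float64(30.0)), (239, [502.0, -79.0, 59.0], np.float64(39.0)), (242, [505.0, -79.0, 52.0], np.float64(36.0)), (245, [500.0, -80.0, 39.0], np.float64(16.0)), (248, [488.0, -84.0, 19.0], np.float64(248.0)), (251, [502.0, -80.0, 23.0], np.float64(152.0)), (254, [528.0, -74.0, 38.0], np.float64(145.0)), (257, [543.0, -70.0, 43.0], np.float64(253.0)), (260, [549.0, -69.0, 40.0], np.float64(144.0)), (263, [561.0, -66.0, 42.0], np.float64(157.0))]
321 [(236, [504.0, -72.0, 69.0], np.float64(33.0)), (239, [503.0, -72.0, 60.0], np.float64(38.0)), (242, [507.0, -72.0, 55.0], np.float64(37.0)), (245, [504.0, -72.0, 44.0], np.float64(31.0)), (248, [488.0, -77.0, 21.0], np.float64(244.0)), (251, [499.0, -74.0, 21.0], np.float64(151.0)), (254, [532.0, -66.0, 43.0], np.float64(253.0)), (257, [538.0, -65.0, 40.0], np.float64(218.0)), (260, [551.0, -62.0, 43.0], np.float64(156.0)), (263, [561.0, -59.0, 44.0], np.float64(154.0))]
359 [(236, [554.0, 20.0, 126.0], np.float64(53.0)), (239, [555.0, 20.0, 119.0], np.float64(44.0)), (242, [555.0, 20.0, 111.0], np.float64(41.0)), (245, [526.0, 16.0, 78.0], np.float64(39.0)), (248, [526.0, 16.0, 70.0], np.float64(47.0)), (251, [528.0, 17.0, 63.0], np.float64(31.0)), (254, [526.0, 16.0, 52.0], np.float64(38.0)), (257, [526.0, 17.0, 44.0], np.float64(32.0)), (260, [511.0, 14.0, 22.0], np.float64(162.0)), (263, [521.0, 16.0, 22.0], np.float64(151.0))]
363 [(236, [554.0, 28.0, 128.0], np.float64(50.0)), (239, [559.0, 29.0, 124.0], np.float64(49.0)), (242, [559.0, 29.0, 117.0], np.float64(44.0)), (245, [530.0, 25.0, 83.0], np.float64(41.0)), (248, [532.0, 25.0, 76.0], np.float64(41.0)), (251, [531.0, 25.0, 67.0], np.float64(51.0)), (254, [532.0, 26.0, 59.0], np.float64(49.0)), (257, [530.0, 26.0, 49.0], np.float64(43.0)), (260, [509.0, 23.0, 21.0], np.float64(101.0)), (263, [516.0, 24.0, 19.0], np.float64(155.0))]
```

```bash
python3 - <<'E'
from h import *
from cell import bot,optics
d=optics.get_image("wrist"); W=cloud(d); np.savez("wrist1.npz",**d); cv2.imwrite("pics/w1.png",d["img"][:,:,::-1])
dark=(d["img"].max(2)<75)&(W[...,2]<120)&(W[...,2]>26)
n,l,s,c=cv2.connectedComponentsWithStats(dark.astype(np.uint8))
for i in range(1,n):
    if s[i,4]>300: q=W[l==i]; print(s[i],np.percentile(q,[1,50,99],axis=0).round())
E
```

```text
[   0  284  221   86 8274] [[457. -98.  28.]
 [484. -73.  86.]
 [504. -57. 120.]]
[ 272  284  368   88 9201] [[482. -18.  43.]
 [509.  26.  89.]
 [525.  51. 120.]]
[  91  401   72   53 2742] [[481. -80.  92.]
 [494. -77. 110.]
 [506. -73. 120.]]
[ 478  401   72   43 2401] [[506.  20.  92.]
 [517.  24. 109.]
 [530.  27. 120.]]
```

View pics/w1.png

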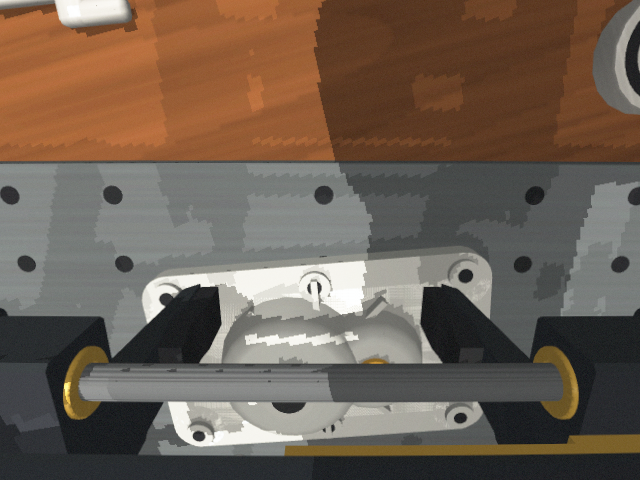

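Wrist view at low height: the fingertips at (203,287) and (437,287) are over the flange, not behind it. With the gripper open they end about 25 mm above the nominal TCP. I'll lift off, back away, shut the fingers and check again.

```bash
python3 -m jog '[[[0,0,-15],[0,0,0],0.5],[[0,0,-30],[0,0,0],0],[[30,0,-34],[0,0,0],0],[[50,0,-34],[0,0,0],0],[[50,0,-34],[0,0,0],0],[[50,0,-34],[0,0,0],0],[[50,0,-34],[0,0,0],0],[[50,0,-34],[0,0,0],0],[[50,0,-34],[0,0,0],0]]'
python3 - <<'E'
from h import *
from cell import bot,optics
o=bot.get_obs()
for n in ("scene","side","wrist"):
    d=optics.get_image(n); W=cloud(d); cv2.imwrite(f"pics/{n}2.png",d["img"][:,:,::-1])
    p=o["tool_pos"]
    m=(d["img"].max(2)<80)&(np.hypot(W[...,0]-p[0],W[...,1]-p[1])<30)&(W[...,2]<130)&(W[...,2]>27)
    if m.sum()<20: print(n,m.sum());continue
    m=biggest(m); q=W[m]; print(n,m.sum(),np.percentile(q,[1,50,99],axis=0).round().tolist(),np.argwhere(m).min(0),np.argwhere(m).max(0))
a=[cv2.imread(f"pics/{n}2.png") for n in ("scene","side","wrist")]
cv2.imwrite("pics/c3.png",cv2.hconcat([cv2.resize(a[0][180:330,230:430],(400,300)),cv2.resize(a[2],(400,300))]))
E
```

```text
time: 3.85
tool_pos: [459.2, -15.0, 50.8]
tool_rot: [0.121, 0.993, -0.0, 0.0]
contact_force: [-1.0, -0.0, 0.8]
finger_gap: 0.344
finger_force: 0.0
scene 174 [[448.0, -43.0, 76.0], [463.0, -34.0, 103.0], [468.0, -27.0, 129.0]] [204 338] [225 346]
side 23 [[453.0, -2.0, 77.0], [455.0, 10.0, 89.0], [459.0, 15.0, 102.0]] [259 340] [266 344]
wrist 3448 [[453.0, -5.0, 76.0], [455.0, 4.0, 105.0], [469.0, 13.0, 128.0]] [284 346] [363 398]
```

View pics/c3.png

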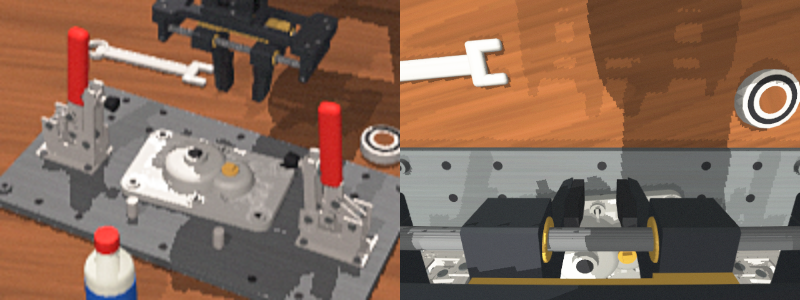

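The image shows the gripper still part-open, and its fingertips end 25 mm short of the reported TCP. So the real tip z is about the reported z plus 25. I'll reopen and descend with that offset.

```bash
python3 -m jog '[[[0,0,15],[0,0,0],1],[[0,0,25],[0,0,0],1],[[0,0,35],[0,0,0],1],[[0,0,45],[0,0,0],1],[[0,0,50],[0,0,0],1],[[0,0,53],[0,0,0],1],[[0,0,55],[0,0,0],1],[[0,0,55],[0,0,0],1]]'
```

```text
time: 4.67
tool_pos: [457.9, -14.8, -4.7]
tool_rot: [0.121, 0.993, -0.0, -0.0]
contact_force: [0.1, -0.8, 0.0]
finger_gap: 0.791
finger_force: 0.0
```

```bash
python3 -m jog '[[[0,0,1],[0,0,0],1],[[0,0,2],[0,0,0],1],[[0,0,3],[0,0,0],1],[[0,0,4],[0,0,0],1],[[0,0,4],[0,0,0],1]]'
```

```text
time: 5.08
tool_pos: [458.1, -14.8, -8.4]
tool_rot: [0.121, 0.993, -0.0, 0.0]
contact_force: [-0.3, 1.1, 0.9]
finger_gap: 0.997
finger_force: 0.0
```

```bash
python3 -m jog '[[[-10,0,0],[0,0,0],1],[[-20,0,0],[0,0,0],1],[[-25,0,0],[0,0,0],1],[[-29,0,0],[0,0,0],1],[[-32,0,0],[0,0,0],1],[[-35,0,0],[0,0,0],1],[[-38,0,0],[0,0,0],1],[[-41,0,0],[0,0,0],1],[[-43,0,0],[0,0,0],1],[[-45,0,0],[0,0,0],1]]'
```

```text
time: 5.92
tool_pos: [499.3, -25.2, -8.9]
tool_rot: [0.121, 0.993, 0.0, -0.003]
contact_force: [-8.7, 1.5, 6.9]
finger_gap: 1.002
finger_force: 4.2
```

```bash
python3 -m jog '[[[-1,0,0],[0,0,0],1],[[-2,0,0],[0,0,0],1],[[-3,0,0],[0,0,0],1],[[-4,0,0],[0,0,0],1],[[-4,0,0],[0,0,0],1]]'
```

```text
time: 6.33
tool_pos: [503.5, -26.3, -8.9]
tool_rot: [0.121, 0.993, -0.0, -0.002]
contact_force: [-5.8, 1.9, 4.9]
finger_gap: 0.997
finger_force: 3.4
```

```bash
python3 -m jog '[[[-1,0,0],[0,0,0],1],[[-2,0,0],[0,0,0],1],[[-3,0,0],[0,0,0],1],[[-3,0,0],[0,0,0],1]]'
```

```text
time: 6.67
tool_pos: [505.3, -26.8, -9.0]
tool_rot: [0.121, 0.993, 0.0, -0.004]
contact_force: [-9.5, 1.9, 8.2]
finger_gap: 1.0
finger_force: 4.8
```

```bash
python3 -m jog '[[[-1,0,0],[0,0,0],1],[[-2,0,0],[0,0,0],1],[[-2,0,0],[0,0,0],1]]'
```

```text
time: 6.92
tool_pos: [505.3, -26.8, -9.3]
tool_rot: [0.121, 0.993, 0.0, -0.006]
contact_force: [-13.5, 4.0, 12.5]
finger_gap: 1.002
finger_force: 7.2
```

```bash
python3 -m jog '[[[-1,0,0],[0,0,0],1],[[-2,0,0],[0,0,0],1],[[-3,0,0],[0,0,0],1],[[-3,0,0],[0,0,0],1]]'; python3 - <<'E'
from h import *
from cell import bot,optics
d=optics.get_image("scene"); np.savez("scene3.npz",**d); W=cloud(d);hsv=cv2.cvtColor(d["img"],cv2.COLOR_RGB2HSV)
F=np.array([[.970,-.242],[.242,.970]]); p=W.copy(); q=(W[...,:2]-[566.7,-39.2])@F.T
m=(hsv[...,1]<45)&(abs(W[...,2]-22)<4)&(abs(q[...,0])<62)&(abs(q[...,1])<95)
for a in range(-80,81,16):
    s=m&(abs(q[...,1]-a)<8)&(hsv[...,2]>110); print(a,s.sum(),np.percentile(q[s][:,0],[2,98]).round(1) if s.sum()>5 else '')
cv2.imwrite("pics/c4.png",cv2.resize(d["img"][215:325,260:420,::-1],(800,550),interpolation=cv2.INTER_CUBIC))
E
```

```text
time: 7.25
tool_pos: [505.2, -26.9, -9.7]
tool_rot: [0.121, 0.993, 0.0, -0.009]
contact_force: [-20.1, 6.3, 17.9]
finger_gap: 1.0
finger_force: 10.6
-80 210 [-42.6  52. ]
-64 217 [-49.5  52.6]
-48 107 [-51.7  60.7]
-32 67 [-49.5  55. ]
-16 65 [-50.1  56. ]
0 103 [-47.3  54.6]
16 121 [-49.6  53.8]
32 150 [-49.8  55.4]
48 238 [-49.9  53.8]
64 252 [-46.8  52.4]
80 143 [-42.7  49.6]
```

View pics/c4.png

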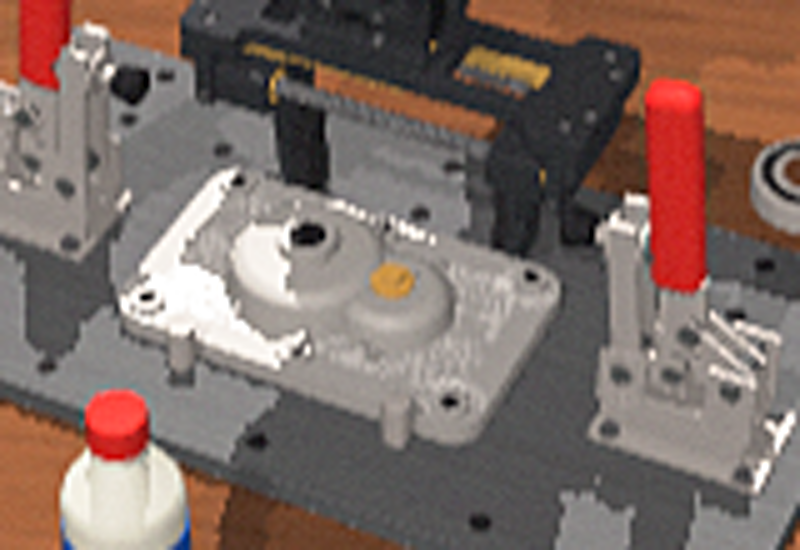

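Close-up: the cover's far edge touches both pins, at (180,352) and (397,420), and the measured edge is at x≈52 at both ends. Next I retreat, rise, shut the fingers and move above the left clamp.

```bash
python3 -m jog '[[[6,0,0],[0,0,0],1],[[15,0,0],[0,0,0],1],[[15,0,-40],[0,0,0],0],[[15,0,-80],[0,0,0],0],[[15,0,-120],[0,0,0],0],[[15,0,-160],[0,0,0],0],[[15,0,-200],[0,0,0],0],[[-20,45,-205],[0,0,0],0],[[-45,70,-205],[0,0,0],0],[[-63,93,-205],[0,0,0],0]]'
python3 - <<'E'
import numpy as np
for f in np.arange(-5,96,10):
    r=np.radians(f);k=(f+5)/95; p=np.array([150,49])+k*np.array([-21,17])
    P=p+108*np.array([np.sin(r),np.cos(r)])+11*np.array([-np.cos(r),np.sin(r)]); print(f,P.round(),"tcp y,tipz",(P-[17.5,0]).round())
from cell import bot;from scipy.spatial.transform import Rotation as R
o=bot.get_obs(); print(o["tool_pos"],R.from_quat(o["tool_rot"]).as_matrix().round(3)); q=o["tool_pos"]-[566.7,-39.2,0]; print("fix",q[0]*.97-q[1]*.242,q[0]*.242+q[1]*.97)
E
```

```text
time: 8.13
tool_pos: [600.3, 47.1, 199.8]
tool_rot: [0.122, 0.993, 0.0, 0.004]
contact_force: [-0.0, -0.8, 0.9]
finger_gap: 0.421
finger_force: 0.0
-5 [130. 156.] tcp y,tipz [112. 156.]
5 [146. 159.] tcp y,tipz [129. 159.]
15 [163. 160.] tcp y,tipz [145. 160.]
25 [179. 157.] tcp y,tipz [162. 157.]
35 [194. 151.] tcp y,tipz [177. 151.]
45 [208. 142.] tcp y,tipz [190. 142.]
55 [219. 131.] tcp y,tipz [201. 131.]
65 [228. 117.] tcp y,tipz [210. 117.]
75 [234. 102.] tcp y,tipz [216. 102.]
85 [237.  85.] tcp y,tipz [219.  85.]
95 [236.  68.] tcp y,tipz [219.  68.]
[600.32209737  47.10719143 199.8014699 ] [[-0.97   0.242  0.008]
 [ 0.242  0.97  -0.   ]
 [-0.007  0.002 -1.   ]]
fix 11.727094125819317 91.85452324697216
```

```bash
python3 -m jog '[[[11,-3,0],[0,0,0],0],[[11,-3,0],[0,0,0],0],[[11,-3,15],[0,0,0],0],[[11,-3,30],[0,0,0],0],[[11,-3,45],[0,0,0],0],[[11,-3,57],[0,0,0],0],[[11,-3,65],[0,0,0],0],[[11,-3,65],[0,0,0],0]]'
python3 - <<'E'
from cell import bot, optics
from h import *
o=bot.get_obs();q=o["tool_pos"]-[566.7,-39.2,0]; print("fix",q[0]*.97-q[1]*.242,q[0]*.242+q[1]*.97)
for n in ("scene","side"):
    d=optics.get_image(n); W=cloud(d); cv2.imwrite(f"pics/{n}4.png",d["img"][:,:,::-1])
    p=o["tool_pos"]; m=(d["img"].max(2)<80)&(np.hypot(W[...,0]-p[0],W[...,1]-p[1])<30)&(W[...,2]>140)&(W[...,2]<215)
    m=biggest(m); w=W[m]; v=w[:,:2]-[566.7,-39.2]; print(n,m.sum(),np.percentile(np.c_[v@[.97,-.242],v@[.242,.97],w[:,2]],[2,50,98],axis=0).round().tolist())
a=[cv2.imread(f"pics/{n}4.png") for n in ("scene","side")]
cv2.imwrite("pics/c5.png",cv2.hconcat([cv2.resize(a[0][140:320,260:460],(400,360)),cv2.resize(a[1][160:340,180:380],(400,360))]))
E
```

```text
time: 8.8
tool_pos: [583.7, 45.9, 129.6]
tool_rot: [0.121, 0.993, -0.0, -0.002]
contact_force: [-0.4, 0.0, -0.1]
finger_gap: 0.008
finger_force: 0.0
fix -4.0740479868381385 86.63311710985228
scene 360 [[-9.0, 73.0, 155.0], [6.0, 87.0, 181.0], [10.0, 104.0, 207.0]]
side 84 [[-15.0, 76.0, 154.0], [-12.0, 97.0, 170.0], [-1.0, 103.0, 190.0]]
```

View pics/c5.png

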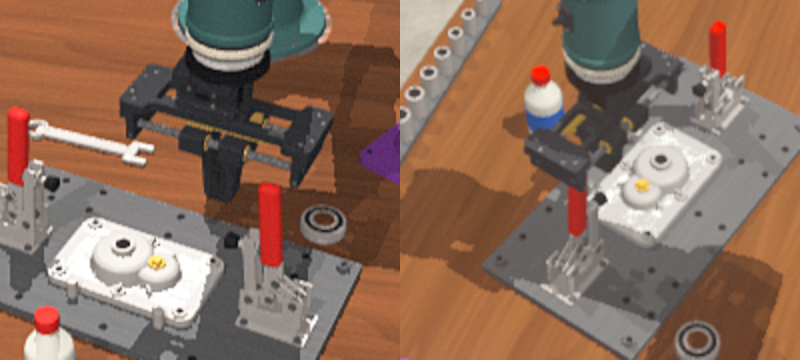

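Fingers are shut with the tip at z≈154, inside the left handle. The handle is clear of the gripper body and the path outward is free.

```bash
python3 -m jog '[[[-4,18,-2],[0,0,0],0],[[-4,26,-3],[0,0,0],0],[[-4,34,-4],[0,0,0],0],[[-4,42,-5],[0,0,0],0],[[-4,50,-6],[0,0,0],0],[[-4,58,-6],[0,0,0],0],[[-4,67,-5],[0,0,0],0],[[-4,75,-3],[0,0,0],0],[[-4,75,-3],[0,0,0],0]]'
cat > rd.py <<'E'
from cell import bot, optics
from h import *
o=bot.get_obs();q=o["tool_pos"]-[566.7,-39.2,0]; print("fix",q[0]*.97-q[1]*.242,q[0]*.242+q[1]*.97,"tip",q[2]+25)
for n in ("scene","side"):
    d=optics.get_image(n); W=cloud(d); cv2.imwrite(f"pics/{n}_{int(o['time']*100)}.png",d["img"][:,:,::-1]); hsv=cv2.cvtColor(d["img"],cv2.COLOR_RGB2HSV)
    v=W[...,:2]-[566.7,-39.2]; fx,fy=v@[.97,-.242],v@[.242,.97]
    m=(hsv[...,1]>150)&((hsv[...,0]<8)|(hsv[...,0]>172))&(abs(fx)<30)&(W[...,2]>30)
    for s in (1,-1):
        k=m&(s*fy>90)
        if k.sum()<15: print(n,s,"none");continue
        y,z=s*fy[k],W[...,2][k]; c=np.c_[y,z].astype(np.float32); l=cv2.fitLine(c,cv2.DIST_HUBER,0,.01,.01).ravel()
        print(n,s,k.sum(),"y",np.percentile(y,[2,98]).round(),"z",np.percentile(z,[2,98]).round(),"angle from vertical",np.degrees(np.arctan2(l[0]*np.sign(l[1]) if abs(l[1])>.2 else abs(l[0]),abs(l[1]) if abs(l[1])>.2 else l[1]*np.sign(l[0]))).round(1))
E
python3 rd.py
```

```text
time: 9.65
tool_pos: [607.3, 120.2, 133.8]
tool_rot: [0.12, 0.993, 0.001, -0.0]
contact_force: [0.1, -0.5, 0.3]
finger_gap: 0.006
finger_force: 0.0
fix 0.7816507121683003 164.4749736730669 tip 158.82337039914432
scene 1 458 y [159. 208.] z [103. 185.] angle from vertical 25.6
scene -1 360 y [128. 150.] z [ 96. 187.] angle from vertical -5.3
side 1 187 y [161. 209.] z [103. 186.] angle from vertical 24.7
side -1 198 y [127. 152.] z [ 99. 188.] angle from vertical -6.1
```

```bash
python3 -m jog '[[[0,6,4],[0,0,0],0],[[0,14,9],[0,0,0],0],[[0,21,13],[0,0,0],0],[[0,27,18],[0,0,0],0],[[0,33,23],[0,0,0],0],[[0,38,29],[0,0,0],0],[[0,43,36],[0,0,0],0],[[0,47,43],[0,0,0],0],[[0,47,43],[0,0,0],0]]'; python3 rd.py
```

```text
time: 10.5
tool_pos: [617.4, 164.6, 89.2]
tool_rot: [0.121, 0.993, -0.0, -0.002]
contact_force: [0.3, 0.3, -0.6]
finger_gap: 0.001
finger_force: 0.0
fix -0.1555472886322704 209.95644075692167 tip 114.18147605844068
scene 1 508 y [171. 260.] z [ 80. 117.] angle from vertical 73.1
scene -1 362 y [128. 150.] z [ 96. 187.] angle from vertical -5.5
side 1 264 y [172. 260.] z [ 81. 120.] angle from vertical 70.5
side -1 84 y [131. 152.] z [ 94. 151.] angle from vertical -15.5
```

```bash
python3 -m jog '[[[0,3,6],[0,0,0],0],[[0,5,12],[0,0,0],0],[[0,7,18],[0,0,0],0],[[0,8,23],[0,0,0],0],[[0,8,28],[0,0,0],0],[[0,8,32],[0,0,0],0],[[0,8,36],[0,0,0],0],[[0,8,36],[0,0,0],0]]'; python3 rd.py
```

```text
time: 11.27
tool_pos: [619.4, 171.3, 54.0]
tool_rot: [0.121, 0.993, -0.0, -0.001]
contact_force: [-0.9, -0.3, -0.8]
finger_gap: 0.003
finger_force: 0.0
fix 0.1658167246201856 216.90265205404847 tip 78.96437230088688
scene 1 479 y [174. 266.] z [58. 79.] angle from vertical 91.2
scene -1 355 y [128. 151.] z [ 96. 187.] angle from vertical -5.6
side 1 254 y [175. 265.] z [58. 79.] angle from vertical 89.7
side -1 64 y [131. 151.] z [ 97. 148.] angle from vertical -16.0
```

```bash
python3 -m jog '[[[0,0,2],[0,0,0],0],[[0,0,4],[0,0,0],0],[[0,0,4],[0,0,0],0]]'
```

```text
time: 11.62
tool_pos: [621.2, 171.9, 52.5]
tool_rot: [0.121, 0.993, 0.0, 0.001]
contact_force: [-1.2, 0.1, 3.6]
finger_gap: 0.006
finger_force: 2.0
```

```bash
python3 -m jog '[[[0,0,2],[0,0,0],0],[[0,0,4],[0,0,0],0],[[0,0,4],[0,0,0],0]]'; python3 rd.py
```

```text
time: 11.87
tool_pos: [621.5, 172.3, 50.2]
tool_rot: [0.121, 0.993, 0.001, 0.001]
contact_force: [-5.7, -1.0, 13.4]
finger_gap: 0.005
finger_force: 6.8
fix 1.929465894057131 218.39890767597075 tip 75.240201481833
scene 1 458 y [175. 267.] z [54. 76.] angle from vertical 93.7
scene -1 359 y [128. 150.] z [ 97. 187.] angle from vertical -5.6
side 1 264 y [175. 266.] z [56. 77.] angle from vertical 93.0
side -1 62 y [130. 151.] z [ 96. 144.] angle from vertical -17.3
```

```bash
python3 -m jog '[[[0,0,-40],[0,0,0],0],[[0,0,-80],[0,0,0],0],[[0,0,-120],[0,0,0],0],[[0,0,-155],[0,0,0],0],[[0,-40,-155],[0,0,0],0],[[0,-80,-155],[0,0,0],0],[[0,-120,-155],[0,0,0],0],[[0,-160,-155],[0,0,0],0],[[0,-200,-155],[0,0,0],0],[[0,-240,-155],[0,0,0],0]]'
```

```text
time: 12.8
tool_pos: [562.2, -62.9, 202.8]
tool_rot: [0.121, 0.993, -0.0, 0.0]
contact_force: [-0.3, 0.5, -0.1]
finger_gap: 0.007
finger_force: 0.0
```

```bash
python3 -m jog '[[[0,-35,0],[0,0,0],0],[[0,-62,0],[0,0,0],0],[[0,-62,0],[0,0,0],0]]'; python3 rd.py
```

```text
time: 13.05
tool_pos: [546.8, -126.0, 202.8]
tool_rot: [0.123, 0.992, -0.001, 0.0]
contact_force: [0.9, -0.4, -0.3]
finger_gap: 0.003
finger_force: 0.0
fix 1.7261566617957058 -89.03841503916846 tip 227.76329253357218
scene 1 520 y [174. 266.] z [58. 78.] angle from vertical 91.2
scene -1 360 y [128. 151.] z [ 95. 187.] angle from vertical -5.5
side 1 335 y [175. 266.] z [61. 80.] angle from vertical 91.0
side -1 198 y [128. 152.] z [ 98. 188.] angle from vertical -5.1
```

```bash
python3 -m jog '[[[0,2,25],[0,0,0],0],[[0,2,50],[0,0,0],0],[[0,2,66],[0,0,0],0],[[0,2,72],[0,0,0],0],[[0,2,72],[0,0,0],0]]'
```

```text
time: 13.57
tool_pos: [547.4, -117.9, 128.5]
tool_rot: [0.12, 0.993, 0.0, -0.002]
contact_force: [0.2, 0.6, 0.6]
finger_gap: 0.008
finger_force: 0.0
```

```bash
python3 -m jog '[[[0,-18,0],[0,0,0],0],[[0,-25,-1],[0,0,0],0],[[0,-34,-2],[0,0,0],0],[[0,-42,-4],[0,0,0],0],[[0,-50,-5],[0,0,0],0],[[0,-58,-5],[0,0,0],0],[[0,-67,-4],[0,0,0],0],[[0,-75,-2],[0,0,0],0],[[0,-75,-2],[0,0,0],0]]'; python3 rd.py
```

```text
time: 14.32
tool_pos: [529.6, -194.2, 132.0]
tool_rot: [0.122, 0.993, -0.001, -0.001]
contact_force: [-0.4, 0.0, 0.3]
finger_gap: 0.006
finger_force: 0.0
fix 1.5276011484996346 -159.29337705113556 tip 156.9546199384416
scene 1 517 y [174. 266.] z [59. 78.] angle from vertical 91.3
scene -1 366 y [153. 199.] z [104. 190.] angle from vertical 24.4
side 1 333 y [174. 266.] z [60. 80.] angle from vertical 91.5
side -1 142 y [154. 193.] z [103. 172.] angle from vertical 25.9
```

```bash
python3 -m jog '[[[0,-6,3],[0,0,0],0],[[0,-14,8],[0,0,0],0],[[0,-21,12],[0,0,0],0],[[0,-27,17],[0,0,0],0],[[0,-33,22],[0,0,0],0],[[0,-38,28],[0,0,0],0],[[0,-43,35],[0,0,0],0],[[0,-47,42],[0,0,0],0],[[0,-47,42],[0,0,0],0]]'; python3 rd.py
```

```text
time: 15.17
tool_pos: [517.4, -238.1, 88.1]
tool_rot: [0.121, 0.993, 0.0, -0.002]
contact_force: [-0.5, 0.2, -0.5]
finger_gap: 0.003
finger_force: 0.0
fix 0.32769487468122094 -204.9067404925569 tip 113.12878824835285
scene 1 517 y [174. 266.] z [59. 78.] angle from vertical 90.8
scene -1 383 y [170. 256.] z [ 79. 119.] angle from vertical 70.4
side 1 334 y [174. 266.] z [61. 80.] angle from vertical 91.5
side -1 177 y [169. 255.] z [ 80. 116.] angle from vertical 73.2
```

```bash
python3 -m jog '[[[0,-3,6],[0,0,0],0],[[0,-5,12],[0,0,0],0],[[0,-7,18],[0,0,0],0],[[0,-8,23],[0,0,0],0],[[0,-8,28],[0,0,0],0],[[0,-8,32],[0,0,0],0],[[0,-8,36],[0,0,0],0],[[0,-8,38],[0,0,0],0],[[0,-8,40],[0,0,0],0],[[0,-8,40],[0,0,0],0]]'
```

```text
time: 16.1
tool_pos: [516.8, -245.8, 51.5]
tool_rot: [0.121, 0.993, -0.0, -0.001]
contact_force: [-5.3, 2.1, 9.8]
finger_gap: 0.004
finger_force: 5.0
```

```bash
python3 -m jog '[[[0,0,2],[0,0,0],0],[[0,0,4],[0,0,0],0],[[0,0,4],[0,0,0],0]]'; python3 rd.py
```

```text
time: 16.35
tool_pos: [516.8, -246.4, 48.9]
tool_rot: [0.121, 0.993, -0.001, -0.001]
contact_force: [-9.2, 1.0, 18.2]
finger_gap: 0.005
finger_force: 9.2
fix 1.7094646285207986 -213.04350034949098 tip 73.91282916423545
scene 1 526 y [174. 266.] z [58. 78.] angle from vertical 91.5
scene -1 294 y [174. 264.] z [51. 76.] angle from vertical 95.1
side 1 333 y [175. 265.] z [60. 80.] angle from vertical 91.2
side -1 127 y [173. 267.] z [55. 77.] angle from vertical 93.6
```

Locked against the stop. I'll rise clear and do a final check.

```bash
python3 -m jog '[[[0,0,-40],[0,0,0],0],[[0,0,-80],[0,0,0],0],[[0,0,-120],[0,0,0],0],[[0,0,-160],[0,0,0],0],[[0,0,-200],[0,0,0],0],[[0,0,-200],[0,0,0],0]]'; python3 rd.py; python3 - <<'E'
import cv2,glob,os
s=sorted(glob.glob('pics/scene_*'),key=os.path.getmtime)[-1];t=sorted(glob.glob('pics/side_*'),key=os.path.getmtime)[-1]
a=cv2.imread(s)[200:360,210:460];b=cv2.imread(t)[160:360,200:420]
cv2.imwrite('pics/c6.png',cv2.hconcat([cv2.resize(a,(420,300)),cv2.resize(b,(380,300))]))
E
```

```text
time: 16.95
tool_pos: [521.8, -247.9, 256.9]
tool_rot: [0.121, 0.993, -0.003, 0.007]
contact_force: [1.0, -0.3, 0.8]
finger_gap: 0.004
finger_force: 0.0
fix 6.9964105130610506 -213.3380555133139 tip 281.9091015205306
scene 1 521 y [174. 266.] z [59. 78.] angle from vertical 91.6
scene -1 357 y [172. 263.] z [57. 78.] angle from vertical 91.8
side 1 335 y [174. 266.] z [61. 80.] angle from vertical 91.5
side -1 198 y [173. 264.] z [60. 81.] angle from vertical 90.6
```

View pics/c6.png

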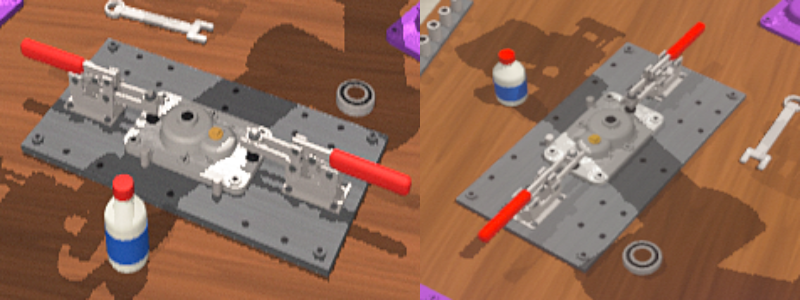

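Both handles lie level, left at (370,170) and right at (50,55). Both tips sit on the cover, which is still at the pins, and the bottle, bearing and spanner are untouched.

```bash
python3 -c "
from cell import bot
print(bot.close_job())"
```

```text
the job is handed in; nothing more can be done
None
```

The job is handed in at about 17 s: the cover is against both pins, both clamps are level and locked with their tips on it, and the bearing, spanner and bottle were not moved.

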